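Find the drawer that belongs to the case

ROBOT

A 7-joint arm with a two-finger parallel gripper is mounted at the origin on the work surface. World frame = base frame: x ahead of the robot, y to its left, z up, the work surface at z = 0. Lengths are in m, angles in degrees, forces in N, time in s.
With the tool pointing down it reaches from about 0.425 to 0.825 m from the base axis. Payload 3.6 kg.
Tool frame: the origin (TCP) lies at the very end of the fingers, on their centre line; the grasp point (between the pads) lies 19 mm behind it; y points along the fingers, z is the direction in which the jaws open and shut, and the axes are right-handed (so a half turn about y gives the same grasp; the last joint's range is limited). The gripper opens to 85 mm and grips with 20 to 120 N. Pads are 22 mm wide; open, the fingers measure 114 mm over their backs; the gripper's body (76 mm by 85 mm) begins 54 mm behind the grasp point. The pads swing forward as they close: fully open they stand 13 mm farther back than shut.
Start: joints at [68.898, 35.231, -0.722, 81.555, 0.464, 63.22, -2.315], TCP at [0.218, -0.612, 0.231] pointing down, gripper open.
Joint ranges: [-178.69, 178.69], [-17.37, 117.87], [-77.05, 75.6], [15.02, 138.74], [-78.02, 258.01], [0.78, 113.62], [-162.83, 162.83]. Speed limits (degrees/s): [159.86, 159.86, 180, 180, 180, 180, 180].

INTERFACE

Orientations are given as [roll, pitch, yaw] about the fixed x, y, z axes, in that order (R = Rz(yaw) Ry(pitch) Rx(roll)).
In Python, from cell import * gives the robot as it stands.
- The arm moves only by the tool carry_out, never from a script. Its argument "commands" is one flat list of numbers, 4 for each row, row after row: the shift along the world's x, y, z normalised to -1 to 1, where 1 is 0.1 m, then the turn about the world's z normalised to -1 to 1, where 1 is 2 rad. In form: [x, y, z, twist, x, y, z, twist, ...]. A call has 1 to 12 rows; each row shifts and turns the pose as measured when the row begins; what a row does not reach is not made up. A row lasts 1/12 s, in which the tool goes at most 41.7 mm and 7.16 degrees, less where a joint would pass 70% of its speed; a pose out of reach is approached as far as the arm can. A call with a number of a shift or a turn outside -1 to 1 is refused whole. A call with a gripper value outside its range is refused whole. "grip" is the closure, from -1 (fully open) to 1 (shut), set as the call begins (left out, the last holds). The fingers move at their own pace and stop on an object; "squeeze" is the grip in N (left out, the last holds). Time passes only in rows, so rows that do not move let the fingers close. It gives the time, the measured TCP pose, the force and the opening at its end, in the units of the state.
- get_obs(): the state, without advancing time (a new reading comes with each control period).
- get_image(name): name is "scene" or "top" or "wrist"; returns (picture, depth): 400x640x3 uint8, blue, green, red; 400x640 float32, m along the optical axis (not along the pixel's ray), 0 where there is no reading.
- camera_info(name): a dict with "fx", "fy", "cx", "cy" (pixels), "k1" (the pictures are not rectified: a ray, as slopes to the right and down, at radius r is drawn at 1 + k1 r^2 times it, then the intrinsics apply), "rvec" (rotation vector, rad) and "tvec" (3), from world to camera coordinates, as OpenCV has them; the wrist camera has in their place "tool_from_camera" (4x4, takes a point from camera to tool coordinates, whose origin is the TCP and whose axes are the tool frame's). Camera axes: x right, y down, z forward; pixel columns grow to the right and rows downward; lengths in m; the calibration is good to about 2 mm. A picture is of the moment at which its call begins: read the wrist's pose just before it. camera_info takes no time and is no camera call.
- sign_off(): hands the job in, once; it reports no verdict.
The state is a dict: "time": time; "qpos": joint angles; "dq": joint speeds; "effort": joint torques, N m; "tcp_pos": TCP position; "tcp_rot": TCP orientation; "wrist_force": force on the tool from outside, world axes, zero at the start; "moment": the same for the moment, N m; "width": opening from 0.0 (shut) to 1.0 (fully open).
Only numpy, scipy, OpenCV 4.12 (cv2) and the standard library are available. Lean on these libraries where they do the work, as an engineer would, in place of code of your own. Each camera call takes 0.05 s, during which the arm holds its last target. There are 200 camera calls.

TASK

One of the three small drawers was made for the drawer case propped on its tilted cradle on the green mat: try the drawers in its opening until you find the one that goes in, and lower that one in gently, without dropping it, until it is fully home with its front flush with the case. Stand every drawer that does not fit back where it came from, front up, and leave the rest of the bench undisturbed.

Things in the scene. Friction and masses are not known exactly. Their poses are not given: they have to be found in the camera images.
- drawer_a: One of three look-alike wooden drawers standing on their backs, dark front up, at the robot's right. Origin: centre of the underside (its back); z up, out of the front. All are 90 mm long in z (front face at 90); sides 64 to 76 in x, 98 to 110 in y: one 6 or 12 mm bigger in x is as much smaller in y; which has which is not told.
- drawer_b: As drawer_a but of another size. On every drawer a wooden block pull stands centred on the front: 16 mm thick in x, 60 long in y, from z = 90 to 128; hold it there, fingers closing along x. About 0.3 kg, centre of mass near mid-length. Open on its -x side. A half turn about z makes no difference to the fit.
- drawer_c: As drawer_a and drawer_b but of the third size. The opening to fill is 3 mm more in x and in y than just one of the three; which one changes from start to start. Either of the others is 3 to 9 mm too big one way and stops in the bevel of the mouth, its underside 80 mm or more from the compartment's floor.
- case: Compartment of the drawer case to fill: a brown wooden case on a plywood cradle fixed on the green mat, left of the drawers (two like it, off the mat, behind and to the left, are to be left alone). Origin: centre of its inner floor, 50 mm above the bench. z: its axis, out of the mouth, leaning 25 degrees from vertical towards the robot's side; y level, along the long side; x along the short side.
- case_rim (a point): Centre of the mouth of the case to fill, on its axis, 90 mm from the inner floor: the right drawer's front is flush with it when home. A drawer goes in with its x along the case's x, either way round. The top 5 mm of the mouth are bevelled at 45 degrees, 5 wider all round; walls 9 mm thick.
- glue: Bystander, loose: white glue bottle, orange cap, 58 dia, 150 tall (mm); origin at its underside. Not to be moved.
- bowl: Bystander, loose: rectangular wooden dish 110 x 90, 35 tall (mm); origin at its underside. Not to be moved.
- pliers: Bystander, loose: pliers with red handles, about 160 long, 12 thick, lying flat (mm); origin at its underside. Not to be moved.
- sander: Bystander, loose: cork sanding block 100 x 60, 31 tall, red top (mm); origin at its underside. Not to be moved.
- driver: Bystander, loose: yellow-handled screwdriver lying flat (mm); origin at its underside. Not to be moved.
- tin: Bystander, loose: aluminium can 80 dia, 100 tall (mm); origin at its underside. Not to be moved.

How it is judged (in metres and radians):
On the way:
1. a drawer has been lifted off the bench (height (world z) of any of drawer_a, drawer_b, drawer_c above 0.05 m), for 0.1 s.
At the end, for the whole second after the job is handed in: The drawer that fits the case on the mat lies at rest in it, its back within 8 mm of the compartment's floor centre and its axis within 3.4 degrees of the compartment's; the other two drawers stand upright on the bench (within 5.7 degrees), each within 60 mm of where it started (((distance between drawer_a and case below 0.008 m and angle between the z axis of drawer_a and the z axis of case, either way round below 0.06 rad and linear speed of drawer_a below 0.02 m/s and (distance of drawer_b from where it was at the start of the episode below 0.06 m and angle between drawer_b's own z axis and vertical below 0.1 rad and height (world z) of drawer_b below 0.01 m) and (distance of drawer_c from where it was at the start of the episode below 0.06 m and angle between drawer_c's own z axis and vertical below 0.1 rad and height (world z) of drawer_c below 0.01 m)) or (distance between drawer_b and case below 0.008 m and angle between the z axis of drawer_b and the z axis of case, either way round below 0.06 rad and linear speed of drawer_b below 0.02 m/s and (distance of drawer_a from where it was at the start of the episode below 0.06 m and angle between drawer_a's own z axis and vertical below 0.1 rad and height (world z) of drawer_a below 0.01 m) and (distance of drawer_c from where it was at the start of the episode below 0.06 m and angle between drawer_c's own z axis and vertical below 0.1 rad and height (world z) of drawer_c below 0.01 m)) or (distance between drawer_c and case below 0.008 m and angle between the z axis of drawer_c and the z axis of case, either way round below 0.06 rad and linear speed of drawer_c below 0.02 m/s and (distance of drawer_a from where it was at the start of the episode below 0.06 m and angle between drawer_a's own z axis and vertical below 0.1 rad and height (world z) of drawer_a below 0.01 m) and (distance of drawer_b from where it was at the start of the episode below 0.06 m and angle between drawer_b's own z axis and vertical below 0.1 rad and height (world z) of drawer_b below 0.01 m)))); the robot touches nothing.
It fails at once if a bystander is pushed aside (more than 30 mm) or knocked over (distance of any of glue, bowl, pliers, sander, driver, tin from where it was at the start of the episode above 0.03 m or angle between any of glue, tin's own z axis and vertical above 0.5 rad).
It fails at once if a drawer is let fall into the case (faster than 0.35 m/s inside it) ((distance between drawer_a and case below 0.075 m and linear speed of drawer_a above 0.35 m/s) or (distance between drawer_b and case below 0.075 m and linear speed of drawer_b above 0.35 m/s) or (distance between drawer_c and case below 0.075 m and linear speed of drawer_c above 0.35 m/s)).
It also fails if it takes over 72 s, if anything falls off the work surface, if the arm or the gripper's body presses on something with over 40 N, if the wrist force passes 120 N, or if a joint passes its speed limit or range.

## Working session

There is one attempt and no reset: what is moved stays moved. The work goes in short steps, Python scripts to look and compute and a tool call to move; the robot and the scene stay as the last step left them, time stands still between calls to the robot, and variables do not carry over. Pictures are saved under pics/ and viewed, about 8 in all and at most 12, crops included, and the job is handed in when it is done.

Besides the shell and the picture viewer there is one more tool, called after "Request:" as name(argument=value, ...) on one line, values as JSON. carry_out: Moves the arm, as the interface text tells. Its arguments: {"type":"object","properties":{"commands":{"type":"array","items":{"type":"number","minimum":-1,"maximum":1}},"grip":{"type":"number"},"squeeze":{"type":"number"}},"required":["commands"]}

```bash
mkdir -p pics; ls; python3 - <<'E'
from cell import *
import cv2
print(get_obs())
for n in("scene","top","wrist"):
    print(n,camera_info(n))
for n in("scene","top"):
    p,d=get_image(n); cv2.imwrite(f"pics/{n}0.png",p)
    import numpy as np; np.save(f"{n}0.npy",d)
E
```

```text
pics
{'time': 0.0, 'qpos': array([68.89798291, 35.28935807, -0.72220482, 81.64301209,  0.46362166,
       63.21920364, -2.31461237]), 'dq': array([-0.1024928 , -0.03556494,  0.05350825,  0.00524884,  0.10987852,
        0.04720871,  0.03989952]), 'effort': array([ 3.51840890e-05, -4.69214165e+01,  2.59161713e-01, -1.71034241e+01,
        1.00228458e-02,  9.54812451e-03,  2.31611466e-06]), 'tcp_pos': array([ 0.21761271, -0.61166451,  0.23012718]), 'tcp_rot': array([-9.01486908e+01, -2.13995666e-03, -1.60413106e+02]), 'wrist_force': array([0.13115092, 0.19123598, 0.30639868]), 'moment': array([-0.00522541,  0.03883974, -0.02731286]), 'width': 0.9978144001112588}
scene {'fx': 444.9007206392696, 'fy': 444.9007206392696, 'cx': 317.3256650506194, 'cy': 200.6078707718128, 'k1': -0.07858604225146255, 'rvec': array([ 1.14359669,  2.48704254, -0.8806443 ]), 'tvec': array([ 0.40941153, -0.23871384,  1.62211769])}
top {'fx': 518.8104425504207, 'fy': 518.8104425504207, 'cx': 321.1718917589958, 'cy': 198.7129315869203, 'k1': 0.048347203738021885, 'rvec': array([ 2.1425524 , -2.12311493,  0.20323106]), 'tvec': array([-0.0780908 ,  0.54308012,  1.78059791])}
wrist {'fx': 320.8327937814694, 'fy': 320.8327937814694, 'cx': 319.526020769105, 'cy': 201.98023566059638, 'k1': -0.00978916920511639, 'tool_from_camera': array([[-7.68611212e-04,  9.61637290e-01,  2.74323044e-01,
        -7.03887448e-02],
       [-6.73415161e-04, -2.74323560e-01,  9.61637214e-01,
        -1.43431015e-01],
       [ 9.99999478e-01,  5.54391847e-04,  8.58429294e-04,
        -5.88771912e-04],
       [ 0.00000000e+00,  0.00000000e+00,  0.00000000e+00,
         1.00000000e+00]])}
```

View pics/scene0.png

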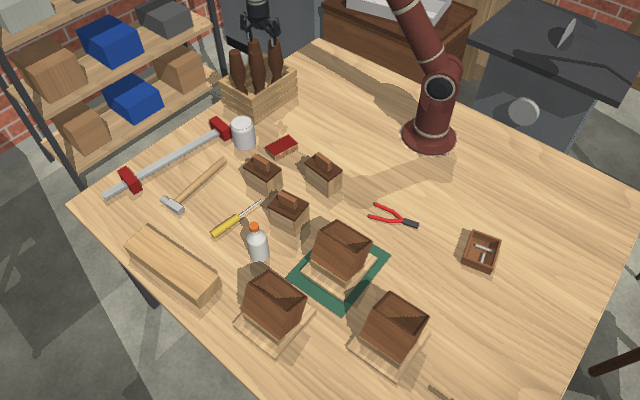

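View pics/top0.png

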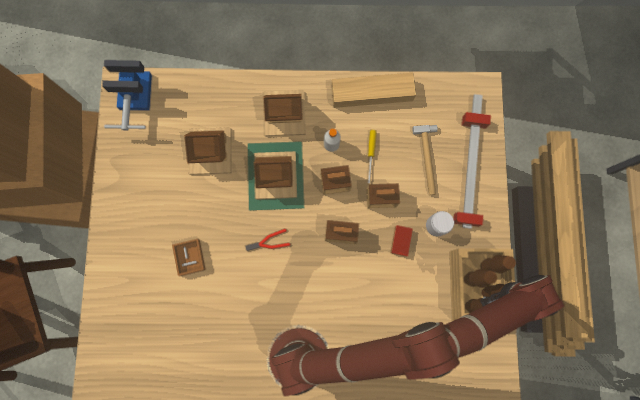

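The scene view shows the three drawers between the robot and the glue and tin, with the case on the green mat leaning towards the robot. In the top view (+x up, +y left) the drawers are at about (335,178), (384,194) and (342,231), and the case at (273,173). I'll turn these into positions with two views.

```bash
cat > h.py <<'E'
import numpy as np, cv2
from scipy.spatial.transform import Rotation as Ro
from cell import *
def undist(ci,uv):
    K=np.array([[ci["fx"],0,ci["cx"]],[0,ci["fy"],ci["cy"]],[0,0,1]])
    return cv2.undistortPoints(np.array(uv,float).reshape(-1,1,2),K,np.array([ci["k1"],0,0,0.])).reshape(-1,2)
def tool(o):
    T=np.eye(4);T[:3,:3]=Ro.from_euler('xyz',o["tcp_rot"],degrees=True).as_matrix();T[:3,3]=o["tcp_pos"];return T
def pose(name,o=None):  # world from camera
    ci=camera_info(name)
    if name=="wrist": return tool(o)@ci["tool_from_camera"]
    T=np.eye(4);T[:3,:3]=cv2.Rodrigues(ci["rvec"])[0];T[:3,3]=ci["tvec"];return np.linalg.inv(T)
def pts(name,uv,d,o=None):
    n=undist(camera_info(name),uv);P=np.c_[n,np.ones(len(n))]*np.asarray(d).reshape(-1,1)
    T=pose(name,o);return P@T[:3,:3].T+T[:3,3]
def cloud(name,d,o=None):
    v,u=np.mgrid[0:400,0:640];return pts(name,np.c_[u.ravel(),v.ravel()],d.ravel(),o).reshape(400,640,3)
def hit(name,uv,z,o=None): # ray at height z
    T=pose(name,o);n=undist(camera_info(name),uv);r=np.c_[n,np.ones(len(n))]@T[:3,:3].T
    return T[:3,3]+r*((z-T[2,3])/r[:,2:])
E
python3 - <<'E'
from h import *
np.set_printoptions(precision=3,suppress=True)
for n in("top","scene"):
    d=np.load(f"{n}0.npy");C=cloud(n,d)
    if n=="top": print("bench z",C[260,215],C[300,330])
    ok=(d>0)
    # front faces and pull tops of drawers
    m=(ok&(C[...,2]>.08)&(C[...,2]<.145)&(C[...,0]>.3)&(C[...,0]<.75)&(C[...,1]>-.4)&(C[...,1]<-.02)).astype(np.uint8)
    k,L,S,_=cv2.connectedComponentsWithStats(m)
    for i in range(1,k):
        if S[i,4]<60: continue
        P=C[L==i]; top=P[P[:,2]>.12]; fr=P[P[:,2]<.1]
        print(n,S[i],"n",len(P),"fr z",np.median(fr[:,2]) if len(fr) else 0,"pull",top.mean(0) if len(top) else 0, np.percentile(top[:,2],90) if len(top) else 0)
        if len(fr)>4:
            r=cv2.minAreaRect((P[:,:2]*1000).astype(np.float32));print("  rect",r)
d=np.load("top0.npy");C=cloud("top",d)
for nm,(u,v) in dict(glue=(332,134),driver=(373,140),sander=(402,240),tin=(440,223),pliers=(270,240),bowl=(189,257)).items(): print(nm,C[v,u])
for y in range(150,205,5): print(y,[f"{C[y,u,0]:.3f},{C[y,u,1]:.3f},{C[y,u,2]:.3f}" for u in range(250,300,8)])
E
```

```text
bench z [0.329 0.299 0.001] [ 0.193 -0.107 -0.003]
top [325 135  16  11 107] n 107 fr z 0.09057581018863847 pull [ 0.746 -0.109  0.132] 0.1420103734148791
  rect ((739.0269775390625, -110.82958984375), (20.972591400146484, 52.80586624145508), 0.7172430753707886)
top [321 165  31  25 593] n 593 fr z 0.0891241663847222 pull [ 0.613 -0.124  0.127] 0.13119059098766256
  rect ((614.1151123046875, -123.64508056640625), (77.66149139404297, 98.2301025390625), 8.237678527832031)
top [369 183  31  22 596] n 596 fr z 0.08954093934536234 pull [ 0.558 -0.29   0.127] 0.13166591729448496
  rect ((558.1380615234375, -289.9879150390625), (71.63871002197266, 104.65008544921875), 2.354530096054077)
top [326 220  33  22 600] n 600 fr z 0.08929447493223708 pull [ 0.428 -0.145  0.128] 0.13286184629148434
  rect ((427.7900085449219, -145.14199829101562), (109.87003326416016, 65.66517639160156), 84.82923126220703)
scene [243 153  39  30 609] n 609 fr z 0.08900517905003036 pull [ 0.562 -0.288  0.126] 0.129339093888233
  rect ((559.9034423828125, -289.2050476074219), (75.75228881835938, 109.94305419921875), 1
[... 1602 characters left out ...]
 '0.610,0.095,0.048', '0.610,0.066,0.049', '0.594,0.034,0.122', '0.621,0.011,0.001']
185 ['0.601,0.185,-0.002', '0.577,0.143,0.116', '0.579,0.117,0.107', '0.579,0.089,0.110', '0.578,0.062,0.114', '0.578,0.034,0.117', '0.602,0.011,0.001']
190 ['0.583,0.185,-0.007', '0.580,0.154,0.012', '0.580,0.125,0.013', '0.580,0.096,0.017', '0.581,0.068,0.012', '0.581,0.039,0.011', '0.583,0.011,0.006']
195 ['0.564,0.184,-0.000', '0.562,0.154,0.011', '0.561,0.125,0.016', '0.562,0.096,0.014', '0.562,0.067,0.017', '0.565,0.039,0.000', '0.567,0.011,-0.006']
200 ['0.546,0.184,-0.006', '0.545,0.154,0.002', '0.546,0.126,0.000', '0.547,0.097,-0.002', '0.547,0.068,-0.003', '0.547,0.039,-0.001', '0.546,0.010,0.004']
```

Drawer sizes and poses from the two views agree: about 76x98 at (0.615,-0.123), 70x104 at (0.559,-0.290) and 64x110 at (0.428,-0.144). Next I'll go above the case with the wrist camera.

Request:
carry_out(commands=[0,0,0.4,0,0,0,0.3,0,0.19,0.35,0,0.055,0.19,0.35,0,0.055,0.19,0.35,0,0.055,0.19,0.35,0,0.055,0.19,0.35,0,0.055,0.19,0.35,0,0.055,0.19,0.35,0,0.055,0.19,0.35,0,0.055,0.19,0.35,0,0.055,0.19,0.35,0,0.055], grip=-1)

```text
time: 1.1
tcp_pos: [0.4, -0.252, 0.2952]
tcp_rot: [-90.8, -0.7, -95.7]
wrist_force: [2.0, -0.9, -0.3]
width: 1.002
```

Request:
carry_out(commands=[0.2,0.36,0,0.02,0.2,0.36,0,0.02,0.2,0.36,0,0.01,0.2,0.36,0,0,0.2,0.36,0,0,0.2,0.36,0,0,0.2,0.36,0,0,0.2,0.36,-0.1,0,0.2,0.36,-0.1,0,0,0,0,0])

```text
time: 1.93
tcp_pos: [0.5773, 0.0865, 0.2734]
tcp_rot: [-90.9, -0.3, -88.9]
wrist_force: [-0.9, 1.1, 0.1]
width: 0.999
```

```bash
python3 - <<'E'
from h import *
np.set_printoptions(precision=3,suppress=True)
o=get_obs();p,d=get_image("wrist");print(o["tcp_pos"],o["tcp_rot"],o["qpos"])
np.savez("w1.npz",p=p,d=d,pos=o["tcp_pos"],rot=o["tcp_rot"])
cv2.imwrite("pics/w1.png",p)
E
```

```text
[0.577 0.087 0.273] [-90.935  -0.337 -88.92 ] [  6.407  29.713 -27.81   88.036  14.611  66.888 -23.208]
```

View pics/w1.png

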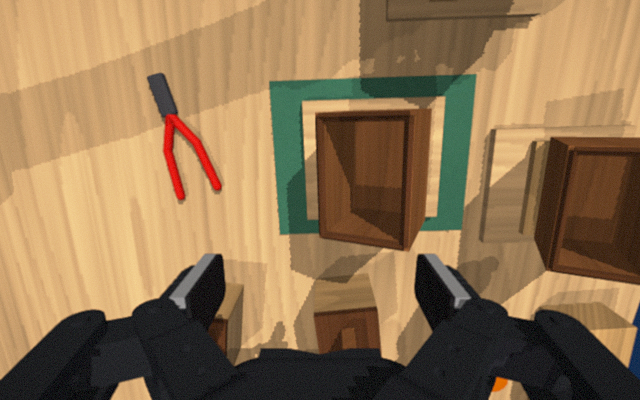

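The wrist view has image right = +x and down = -y. The case mouth spans about (317,112), (413,110), (408,248) and (320,238), with the pliers at left and a drawer below. I'll enlarge it.

```bash
python3 - <<'E'
from h import *
np.set_printoptions(precision=4,suppress=True)
z=np.load("w1.npz");p,d=z["p"],z["d"];o=dict(tcp_pos=z["pos"],tcp_rot=z["rot"])
c=cv2.resize(p[100:256,306:441],None,fx=4,fy=4,interpolation=cv2.INTER_CUBIC);cv2.imwrite("pics/w1c.png",cv2.convertScaleAbs(c,alpha=1.5,beta=15))
C=cloud("wrist",d,o)
for v in (116,140,170,200,230): print(v,[f"{u}:{1000*C[v,u,0]:.0f},{1000*C[v,u,1]:.0f},{1000*C[v,u,2]:.0f}" for u in list(range(314,332,2))+list(range(400,422,2))])
E
```

```text
116 ['314:566,149,15', '316:571,151,110', '318:573,151,115', '320:575,151,117', '322:576,151,117', '324:578,151,117', '326:580,151,118', '328:582,151,118', '330:584,151,120', '400:640,153,147', '402:641,153,147', '404:643,153,147', '406:644,153,148', '408:646,153,149', '410:647,153,150', '412:649,153,148', '414:650,153,149', '416:653,153,144', '418:658,153,135', '420:662,153,127']
140 ['314:566,120,14', '316:571,129,114', '318:573,129,115', '320:575,129,115', '322:577,129,113', '324:579,129,112', '326:581,129,109', '328:583,129,104', '330:585,128,101', '400:662,126,58', '402:664,126,59', '404:645,134,144', '406:646,134,147', '408:647,134,150', '410:649,134,150', '412:650,134,150', '414:653,134,147', '416:657,133,139', '418:661,133,129', '420:666,132,121']
170 ['314:567,82,15', '316:569,82,15', '318:574,101,114', '320:576,101,115', '322:577,101,114', '324:579,101,112', '326:581,101,110', '328:583,100,106', '330:585,99,101', '400:665,93,58', '402:646,108,145', '404:647,109,148', '406:648,110,150', '408:649,110,151', '410:652,109,149', '412:654,109,146', '414:657,108,142', '416:662,106,131', '418:666,105,121', '420:671,103,112']
200 ['314:567,43,15', '316:570,43,14', '318:574,70,110', '320:576,71,113', '322:578,71,114', '324:580,71,114', '326:582,71,112', '328:584,70,108', '330:586,68,102', '400:668,58,59', '402:648,82,146', '404:650,82,146', '406:650,84,151', '408:653,83,149', '410:654,83,148', '412:658,81,142', '414:662,79,133', '416:667,76,123', '418:672,73,113', '420:678,70,101']
230 ['314:568,-3,4', '316:571,-3,3', '318:573,-3,4', '320:577,40,115', '322:579,40,114', '324:581,40,113', '326:583,40,114', '328:585,40,113', '330:587,40,113', '400:649,53,144', '402:650,55,147', '404:651,56,150', '406:654,55,148', '408:655,55,148', '410:658,54,146', '412:663,51,136', '414:668,46,125', '416:673,42,114', '418:679,38,102', '420:713,0,3']
```

View pics/w1c.png

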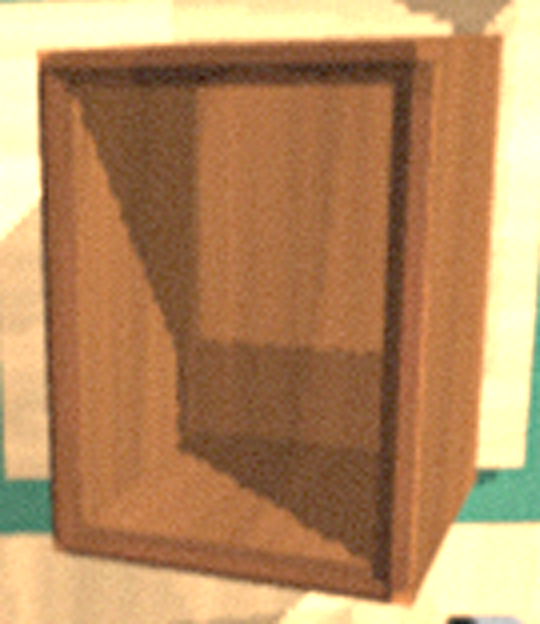

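```bash
python3 - <<'E'
from h import *
np.set_printoptions(precision=4,suppress=True)
z=np.load("w1.npz");p,d=z["p"],z["d"];o=dict(tcp_pos=z["pos"],tcp_rot=z["rot"])
q=lambda x,y:(306+(x+.5)/4-.5,100+(y+.5)/4-.5)
names=["TL","TR","BR","BL"]
c25,s25=np.cos(np.radians(25)),np.sin(np.radians(25))
for lab,uv,off in (("outer",[q(40,52),q(417,42),q(398,600),q(57,550)],0),("inner",[q(80,85),q(392,80),q(385,577),q(82,530)],0)):
    # plane z = .1316 + tan25*(x-xc): fit xc from depth median of rim
    T=pose("wrist",o);n=undist(camera_info("wrist"),uv);r=np.c_[n,np.ones(4)]@T[:3,:3].T
    for hz in (0.1145,):
        k=c25/s25; N=np.array([-s25,0,c25])
        P0=np.array([.5735,.09,.1145]) if lab=="outer" else np.array([.5735,.09,.1145])-N*.005
        P=T[:3,3]+r*((P0-T[:3,3])@N/(r@N))[:,None]
    print(lab,"\n",P,"\n sides",[np.linalg.norm(P[i]-P[(i+1)%4]) for i in range(4)],"centre",P.mean(0),"yaw",[np.degrees(np.arctan2(-(P[a]-P[b])[0],(P[a]-P[b])[1])) for a,b in((0,3),(1,2))])
E
```

```text
outer 
 [[0.5705 0.1538 0.1131]
 [0.6469 0.1578 0.1487]
 [0.6536 0.0378 0.1518]
 [0.5768 0.033  0.1161]] 
 sides [np.float64(0.08433953700039487), np.float64(0.1201673199640236), np.float64(0.08483232181087126), np.float64(0.12100461329065147)] centre [0.6119 0.0956 0.1324] yaw [np.float64(2.991717502924132), np.float64(3.206949017202831)]
inner 
 [[0.5798 0.1466 0.1119]
 [0.6442 0.1501 0.1419]
 [0.6519 0.0406 0.1455]
 [0.583  0.0375 0.1134]] 
 sides [np.float64(0.07109279171153533), np.float64(0.10985164557829015), np.float64(0.07603481430364044), np.float64(0.10917932940130713)] centre [0.6147 0.0937 0.1282] yaw [np.float64(1.6852689893260684), np.float64(4.026785840484322)]
```

Opening inner is about 73 x 108, which matches the middle drawer at (0.559,-0.290). The mouth centre is about (0.612, 0.095, 0.132), yaw 3°. The drawer has to lean 25° and rows carry no tilt command, so I'll test what happens to the tool's tilt when I press past the inner reach limit.

Request:
carry_out(commands=[-0.4,0,0,0,-0.4,0,0,0,-0.4,0,0,0,-0.4,0,0,0,-0.4,0,0,0,-0.4,0,0,0,-0.4,0,0,0])

```text
time: 2.57
tcp_pos: [0.2923, 0.0755, 0.2674]
tcp_rot: [-91.3, -0.7, -89.9]
wrist_force: [-0.3, -0.1, 1.0]
width: 0.999
```

```bash
python3 -c "
from cell import *
o=get_obs();print(o['tcp_pos'],o['tcp_rot'],o['qpos'])"
```

```text
[0.29228926 0.07546775 0.26737768] [-91.27367605  -0.69982371 -89.89804473] [ 12.84573238   2.90332721 -33.02855399 126.06449003   2.25799036
  52.95924356 -21.45808567]
```

Request:
carry_out(commands=[-0.4,0,0,0,-0.4,0,0,0,-0.4,0,0,0,-0.4,0,0,0])

```text
time: 2.9
tcp_pos: [0.1304, 0.0745, 0.2736]
tcp_rot: [-91.9, -1.0, -90.5]
wrist_force: [-37.6, -17.1, 46.0]
width: 1.002
```

```bash
python3 -c "
from cell import *
o=get_obs();print(o['tcp_pos'],o['tcp_rot'],o['qpos'])"
```

```text
[0.13037523 0.0744906  0.27355505] [-91.90525243  -0.98102242 -90.50286979] [  7.69026998 -17.41610482 -28.8395614  138.74476347  -9.38606107
  59.11070035 -15.39062023]
```

Request:
carry_out(commands=[0,0,0,0])

```text
time: 2.98
tcp_pos: [0.1287, 0.0746, 0.2738]
tcp_rot: [-92.2, -1.0, -90.5]
wrist_force: [0.7, -0.5, 0.9]
width: 0.997
```

```bash
python3 -c "
from cell import *
o=get_obs();print(o['tcp_pos'],o['tcp_rot'],o['qpos'],o['wrist_force'])"
```

```text
[0.12873768 0.07460563 0.27376953] [-92.23373233  -0.96178855 -90.50722558] [  6.74390547 -17.30272043 -28.27529164 138.72821337  -9.29667251
  59.39998833 -15.85784612] [ 0.74010048 -0.45730458  0.88361762]
```

Request:
carry_out(commands=[0.4,0,0.12,0,0.4,0,0.12,0,0.4,0,0.12,0,0.4,0,0.12,0,0.4,0,0.12,0,0.4,0,0.12,0,0.4,0,0.12,0,0.4,0,0.12,0,0.4,0,0.12,0,0.4,0,0.12,0,0.4,0,0.12,0,0.4,0,0,0])

```text
time: 3.98
tcp_pos: [0.6029, 0.0542, 0.4044]
tcp_rot: [-92.2, -2.2, -91.9]
wrist_force: [0.4, -0.2, 2.1]
width: 1.002
```

Request:
carry_out(commands=[0.4,0,0,0,0.4,0,0,0,0.4,0,0,0,0.4,0,0,0,0.4,0,0,0,0.4,0,0,0])

```text
time: 4.48
tcp_pos: [0.789, 0.0427, 0.3938]
tcp_rot: [-91.0, -3.2, -92.3]
wrist_force: [-0.2, 1.8, -1.3]
width: 1.001
```

```bash
python3 -c "
from cell import *
o=get_obs();print(o['tcp_pos'],o['tcp_rot'],o['qpos'])"
```

```text
[0.78903959 0.04265255 0.3937678 ] [-90.98828294  -3.21754692 -92.2882102 ] [ -1.27837593  54.98615521 -35.11142073  16.83155703  33.38580975
 112.50582397 -12.70337224]
```

Request:
carry_out(commands=[0.4,0,0,0,0.4,0,0,0,0.4,0,0,0,0.4,0,0,0])

```text
time: 4.82
tcp_pos: [0.8247, 0.0342, 0.358]
tcp_rot: [-88.2, -3.8, -92.2]
wrist_force: [-7.9, 67.7, 15.4]
width: 0.997
```

```bash
python3 -c "
from cell import *
o=get_obs();print(o['tcp_pos'],o['tcp_rot'],o['qpos'],o['wrist_force'])"
```

```text
[0.82474984 0.03415917 0.35801558] [-88.20873884  -3.79947618 -92.18301674] [  1.75608853  61.46820277 -77.06171511  15.07680585  74.37853246
 113.50524182 -14.67328524] [-7.94498345 67.7138563  15.37867602]
```

Request:
carry_out(commands=[0,0,0,0,0,0,0.2,0,0,0,0.2,0,0,0,0.2,0,0,0,0.2,0,0,0,0.2,0])

```text
time: 5.32
tcp_pos: [0.7903, 0.0259, 0.4294]
tcp_rot: [-87.4, -3.1, -92.2]
wrist_force: [0.4, 0.0, 0.1]
width: 1.001
```

```bash
python3 -c "
from cell import *
o=get_obs();print(o['tcp_pos'],o['tcp_rot'],o['qpos'],o['wrist_force'])"
```

```text
[0.79029918 0.02587101 0.42939862] [-87.43369405  -3.14974447 -92.19948256] [  0.70800973  53.77344752 -47.42797559  15.14284107  45.0941211
 113.53673037 -12.05394482] [0.41796976 0.02784612 0.11165761]
```

Request:
carry_out(commands=[0.2,0,0.2,0,0.2,0,0.2,0,0.2,0,0.2,0,0.2,0,0.2,0,0.2,0,0.2,0,0.2,0,0.2,0])

```text
time: 5.82
tcp_pos: [0.7895, 0.0168, 0.4871]
tcp_rot: [-80.8, -2.4, -92.3]
wrist_force: [-0.4, 0.2, -0.5]
width: 1.001
```

```bash
python3 -c "
from cell import *
o=get_obs();print(o['tcp_pos'],o['tcp_rot'],o['qpos'],o['wrist_force'])"
```

```text
[0.78953923 0.0168383  0.48712608] [-80.83072798  -2.44529434 -92.27071142] [  3.28718174  51.3543528  -68.25042862  15.10287538  63.84946837
 113.5446189  -12.9090908 ] [-0.3922546   0.24711239 -0.49440922]
```

Pressing up and out at the reach limit tilts the tool outward: roll is now -80.8, and -65 is needed. So the way to lean the tool 25° is known. A 9° tilt is fine for grasping, because the pull will align itself to the pads once lifted. Next I'll go above the middle drawer.

Request:
carry_out(commands=[-0.2,-0.26,-0.1,0.01,-0.2,-0.26,-0.15,0.01,-0.2,-0.26,-0.2,0.01,-0.2,-0.26,-0.2,0.01,-0.2,-0.26,-0.2,0,-0.2,-0.26,-0.2,0,-0.2,-0.26,-0.2,0,-0.2,-0.26,-0.2,0,-0.2,-0.26,-0.2,0,-0.2,-0.26,-0.2,0,-0.2,-0.26,-0.2,0,-0.1,-0.2,-0.2,0])

```text
time: 6.82
tcp_pos: [0.5416, -0.2711, 0.2682]
tcp_rot: [-80.9, -0.2, -87.4]
wrist_force: [0.4, -1.4, 0.1]
width: 0.998
```

Request:
carry_out(commands=[0,0,0,0])

```text
time: 6.9
tcp_pos: [0.5351, -0.2782, 0.2629]
tcp_rot: [-81.6, -0.2, -88.2]
wrist_force: [-0.8, 0.1, -0.4]
width: 0.999
```

```bash
python3 - <<'E'
from h import *
np.set_printoptions(precision=4,suppress=True)
o=get_obs();p,d=get_image("wrist");print(o["tcp_pos"],o["tcp_rot"],o["qpos"])
T=tool(o);print("toolaxis",T[:3,1],"jaw",T[:3,2])
C=cloud("wrist",d,o)
tgt=np.array([.56,-.29])
for nm,lo,hi in(("pull",.118,.14),("front",.08,.1)):
    m=((C[...,2]>lo)&(C[...,2]<hi)&(np.abs(C[...,0]-.56)<.07)&(np.abs(C[...,1]+.29)<.09)&(d>0)).astype(np.uint8)
    k,L,S,_=cv2.connectedComponentsWithStats(m); i=1+S[1:,4].argmax();P=C[L==i]
    print(nm,S[i],P.mean(0),cv2.minAreaRect((P[:,:2]*1000).astype(np.float32)),P[:,:2].min(0),P[:,:2].max(0))
cv2.imwrite("pics/w2.png",p)
E
```

```text
[ 0.5351 -0.2782  0.2629] [-81.561   -0.1675 -88.1509] [ 67.015   43.4456 -73.9185  92.6714  44.6078  68.8099 -11.7117]
toolaxis [ 0.1468  0.0018 -0.9892] jaw [0.9886 0.0323 0.1468]
pull [ 312  168   20   66 1192] [ 0.5584 -0.2862  0.1281] ((559.1819458007812, -287.82135009765625), (16.4116268157959, 59.79017639160156), 2.514906406402588) [ 0.5498 -0.3177] [ 0.5676 -0.2579]
front [ 280  141   72  102 5369] [ 0.5571 -0.2836  0.0907] ((559.3419799804688, -288.8830261230469), (70.39258575439453, 103.81305694580078), 2.4246437549591064) [ 0.522  -0.3415] [ 0.5957 -0.2357]
```

View pics/w2.png

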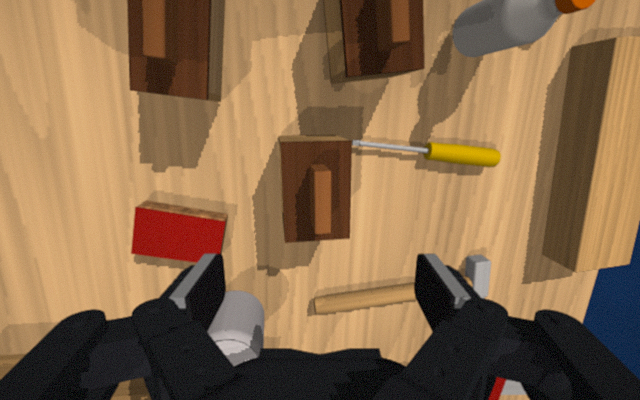

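The wrist view shows the drawer at (280–352,135–240). It measures 70.4 x 103.8, centre (0.5593,-0.2885), front z 0.091, pull top 0.128, yaw 2.4°, all as expected. Now descend.

Request:
carry_out(commands=[0.13,-0.05,0,0,0.13,-0.05,-0.1,0,0,0,-0.3,0,0,0,-0.3,0,0,0,-0.2,0,0,0,-0.2,0,0,0,0,0])

```text
time: 7.53
tcp_pos: [0.5711, -0.2755, 0.1597]
tcp_rot: [-80.5, 0.4, -87.9]
wrist_force: [-0.5, -0.4, -0.3]
width: 1.0
```

Request:
carry_out(commands=[-0.05,-0.07,0,0,-0.04,-0.06,0,0,0,0,-0.15,0,0,0,-0.15,0,0,0,0,0])

```text
time: 7.95
tcp_pos: [0.5663, -0.2865, 0.1334]
tcp_rot: [-80.0, 0.4, -87.8]
wrist_force: [-0.5, -0.4, 0.6]
width: 1.002
```

Request:
carry_out(commands=[-0.03,-0.01,-0.15,0,-0.03,-0.01,-0.15,0,-0.02,0,-0.05,0,0,0,0,0])

```text
time: 8.28
tcp_pos: [0.5589, -0.2887, 0.0977]
tcp_rot: [-79.8, 0.4, -87.8]
wrist_force: [0.2, 0.6, 0.6]
width: 0.998
```

Request:
carry_out(commands=[0.03,0,0.03,0,0,0,0,0,0,0,0,0,0,0,0,0,0,0,0,0,0,0,0,0,0,0,0,0,0,0,0,0,0,0,0,0], grip=1, squeeze=25)

```text
time: 9.03
tcp_pos: [0.5629, -0.2884, 0.1056]
tcp_rot: [-79.7, 0.3, -87.8]
wrist_force: [-0.1, 0.7, 1.8]
width: 0.208
```

Request:
carry_out(commands=[0,0,0.1,0,0,0,0.1,0,0,0,0.2,0,0,0,0.2,0,0,0,0,0,0,0,0,0], squeeze=60)

```text
time: 9.53
tcp_pos: [0.5622, -0.2883, 0.1671]
tcp_rot: [-79.8, 0.4, -87.8]
wrist_force: [-0.5, -0.0, -2.6]
width: 0.173
```

```bash
python3 - <<'E'
from h import *
np.set_printoptions(precision=4,suppress=True)
o=get_obs();p,d=get_image("wrist");s,_=get_image("scene");print(o["tcp_pos"],o["tcp_rot"],o["qpos"],o["width"],o["wrist_force"])
cv2.imwrite("pics/v3.png",np.vstack([p[:,140:500],cv2.resize(s[120:240,210:390],(360,240))]))
E
```

```text
[ 0.5622 -0.2883  0.1671] [-79.78     0.4099 -87.7812] [ 64.0108  50.5082 -68.451   96.2492  52.5797  59.4819 -15.7979] 0.1725047110792232 [-0.5255 -0.0238 -2.6102]
```

View pics/v3.png

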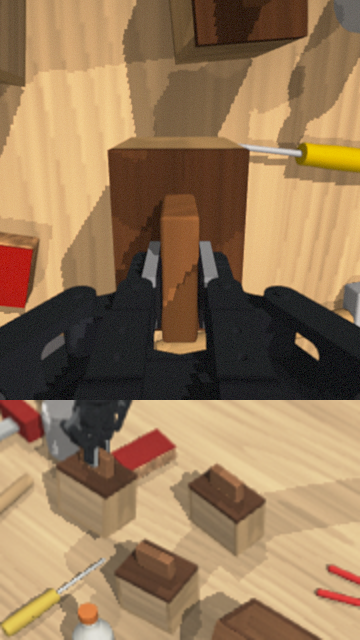

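The drawer is held squarely: the pull is between the pads and width dropped to about 15 mm. I'll rise and carry it to the tilting zone.

Request:
carry_out(commands=[0,0,0.3,0,0,0,0.35,0,0.05,0.1,0.35,0,0.1,0.2,0.3,0,0.15,0.3,0.2,0,0.15,0.3,0.2,0,0.15,0.3,0.2,0,0.15,0.3,0.1,0,0.15,0.3,0.1,0,0.15,0.3,0.1,0,0.15,0.3,0.1,0,0.15,0.3,0.1,0], squeeze=100)

```text
time: 10.63
tcp_pos: [0.6888, -0.0242, 0.3918]
tcp_rot: [-82.0, 0.4, -89.2]
wrist_force: [-0.0, -0.2, -3.4]
width: 0.167
```

Request:
carry_out(commands=[0.15,0.2,0.2,0,0.15,0.2,0.2,0,0.2,0.1,0.2,0,0.2,0.0,0.2,0,0.2,0,0.2,0])

```text
time: 11.05
tcp_pos: [0.7736, 0.0383, 0.4777]
tcp_rot: [-82.9, 0.4, -88.0]
wrist_force: [2.7, -1.6, -2.1]
width: 0.163
```

```bash
python3 -c "
from cell import *
o=get_obs();print(o['tcp_pos'],o['tcp_rot'],o['qpos'],o['wrist_force'])"
```

```text
[0.7735924  0.03833856 0.47774887] [-82.89774362   0.41554296 -88.01212825] [  5.10236008  49.06168265 -58.10960659  21.83907706  47.60921863
 110.36804042 -13.21542296] [ 2.74938701 -1.60942461 -2.08340796]
```

Request:
carry_out(commands=[0.2,0,0.2,0,0.2,0,0.2,0,0.2,0,0.2,0,0.2,0,0.2,0,0.2,0,0.2,0,0.2,0,0.2,0,0.2,0,0.2,0,0.2,0,0.2,0,0.2,0,0.2,0])

```text
time: 11.8
tcp_pos: [0.7819, 0.0422, 0.5229]
tcp_rot: [-77.6, -1.2, -86.7]
wrist_force: [0.4, -0.1, -2.7]
width: 0.163
```

```bash
python3 -c "
from cell import *
o=get_obs();print(o['tcp_pos'],o['tcp_rot'],o['qpos'],o['wrist_force'])"
```

```text
[0.78192414 0.04220314 0.5229062 ] [-77.58312327  -1.19606735 -86.70380717] [  2.81390194  49.60630128 -76.99842355  15.08041109  69.8184594
 113.56225301  -9.8994476 ] [ 0.41739786 -0.13381615 -2.7076316 ]
```

Request:
carry_out(commands=[0.2,0,0.25,0,0.2,0,0.25,0,0.2,0,0.25,0,0.2,0,0.25,0,0.2,0,0.25,0,0.2,0,0.25,0])

```text
time: 12.3
tcp_pos: [0.7575, 0.0349, 0.5867]
tcp_rot: [-72.9, -1.9, -86.9]
wrist_force: [-0.0, -0.3, -2.8]
width: 0.163
```

```bash
python3 -c "
from cell import *
o=get_obs();print(o['tcp_pos'],o['tcp_rot'],o['qpos'],o['wrist_force'])"
```

```text
[0.75746642 0.03485534 0.5866768 ] [-72.86865126  -1.86881355 -86.8998654 ] [  3.46136046  44.84158953 -76.9934272   15.07436644  69.80893728
 113.56950087  -9.29998777] [-0.04266922 -0.31040177 -2.80243049]
```

Request:
carry_out(commands=[0.2,0,0.25,0,0.2,0,0.25,0,0.2,0,0.25,0,0.2,0,0.25,0,0.2,0,0.25,0,0.2,0,0.25,0,0.2,0,0.25,0,0.2,0,0.25,0])

```text
time: 12.97
tcp_pos: [0.7255, 0.028, 0.6538]
tcp_rot: [-67.6, -3.3, -87.4]
wrist_force: [-0.3, -0.7, -2.8]
width: 0.164
```

```bash
python3 -c "
from cell import *
o=get_obs();print(o['tcp_pos'],o['tcp_rot'],o['qpos'],o['wrist_force'])"
```

```text
[0.72549486 0.02797039 0.65381697] [-67.6120614   -3.25531019 -87.39416855] [  3.87515101  39.65920093 -76.98994758  15.08238577  70.57448281
 113.56679159  -8.58890376] [-0.29252079 -0.69104194 -2.790618  ]
```

Request:
carry_out(commands=[0.2,0,0.25,0,0.2,0,0.25,0,0.2,0,0.25,0,0.2,0,0.25,0])

```text
time: 13.3
tcp_pos: [0.7108, 0.0257, 0.6808]
tcp_rot: [-65.4, -4.1, -87.7]
wrist_force: [0.0, 0.6, -1.8]
width: 0.169
```

Request:
carry_out(commands=[-0.2,0.06,-0.2,0,-0.2,0.06,-0.3,0,-0.2,0.06,-0.3,0,-0.2,0.06,-0.3,0,-0.2,0.06,-0.3,0,-0.2,0.06,-0.3,0,-0.1,0,-0.2,0,0,0,-0.2,0,0,0,0,0])

```text
time: 14.05
tcp_pos: [0.5874, 0.0607, 0.4856]
tcp_rot: [-64.9, -4.5, -87.4]
wrist_force: [0.1, -0.9, -3.2]
width: 0.16
```

```bash
cat > held.py <<'E'
from h import *
np.set_printoptions(precision=4,suppress=True)
o=get_obs();p,d=get_image("wrist");print(o["tcp_pos"],o["tcp_rot"],o["qpos"],o["wrist_force"])
T=tool(o);C=cloud("wrist",d,o);t=(C-T[:3,3])@T[:3,:3]   # tool coords
m=(d>0)&(t[...,1]>0)&(t[...,1]<.045)&(np.abs(t[...,2])<.06)&(np.abs(t[...,0])<.08)
k,L,S,_=cv2.connectedComponentsWithStats(m.astype(np.uint8));i=1+S[1:,4].argmax();P=t[L==i]
P=P[np.abs(P[:,1]-np.median(P[:,1]))<.012]
A=np.c_[P[:,0],P[:,2],np.ones(len(P))]
for _ in range(3):
    c=np.linalg.lstsq(A,P[:,1],rcond=None)[0];e=np.abs(A@c-P[:,1])<.003;A,P=A[e],P[e]
n=T[:3,:3]@np.array([c[0],-1,c[1]]);n/=np.linalg.norm(n)
print("front: depth beyond TCP",c[2],"slopes deg x,z",np.degrees(np.arctan(c[:2])),"npts",len(P),"tool x range",P[:,0].min(),P[:,0].max(),"z range",P[:,2].min(),P[:,2].max())
yaw=np.radians(3);a=np.array([-np.sin(np.radians(25))*np.cos(yaw),-np.sin(np.radians(25))*np.sin(yaw),np.cos(np.radians(25))])
print("drawer axis",n,"tool -y",-T[:3,1],"want",a,"err deg",np.degrees(np.arccos(n@a)),np.degrees(np.arccos(-T[:3,1]@a)),"jaw",T[:3,2],"toolx",T[:3,0])
print("front centre est (on tool axis)",T[:3,3]+T[:3,1]*c[2])
E
python3 held.py
```

```text
[0.5874 0.0607 0.4856] [-64.892   -4.543  -87.4072] [ 38.4217  21.4893 -75.3218  84.7294  38.811   71.2788 -35.4642] [ 0.0606 -0.9201 -3.1632]
front: depth beyond TCP 0.01515325745477642 slopes deg x,z [-0.3474  0.8375] npts 12452 tool x range -0.05218227430968689 0.025308595692579188 z range -0.034852721029762036 0.03578584299142969
drawer axis [-0.4142  0.0596  0.9083] tool -y [-0.4271  0.0525  0.9027] want [-0.422  -0.0221  0.9063] err deg 4.704982003152062 4.288741497467935 jaw [0.9031 0.0745 0.423 ] toolx [ 0.0451 -0.9958  0.0792]
front centre est (on tool axis) [0.5939 0.0599 0.472 ]
```

The tilt is right: the drawer axis is within 1° in the lean plane. It leans about 4.7° sideways about the jaw axis, which is the direction it can pivot in the grip. I'll come to a standoff above the mouth.

Request:
carry_out(commands=[-0.07,0.1,-0.2,-0.008,-0.07,0.1,-0.3,-0.007,-0.07,0.1,-0.3,0,-0.06,0.1,-0.3,0,0,0,-0.3,0,0,0,-0.3,0,0,0,-0.2,0,0,0,0,0])

```text
time: 14.77
tcp_pos: [0.5714, 0.1097, 0.3091]
tcp_rot: [-62.7, -3.6, -89.4]
wrist_force: [-1.0, -1.1, -2.9]
width: 0.164
```

```bash
python3 held.py
```

```text
[0.5714 0.1097 0.3091] [-62.6869  -3.5557 -89.4177] [ 26.2175  25.1335 -64.3129 108.1215  54.8964  49.8668 -63.2855] [-0.9588 -1.0778 -2.9248]
front: depth beyond TCP 0.015129492304439978 slopes deg x,z [-0.346   0.7935] npts 12484 tool x range -0.052253319789672126 0.025805064821301286 z range -0.03496752518766798 0.0355974022391689
drawer axis [-0.4471  0.057   0.8927] tool -y [-0.4594  0.0504  0.8868] want [-0.422  -0.0221  0.9063] err deg 4.8191769711377175 4.8088085831602845 jaw [0.8882 0.0375 0.458 ] toolx [ 0.0101 -0.998   0.062 ]
front centre est (on tool axis) [0.5783 0.1089 0.2956]
```

Request:
carry_out(commands=[-0.02,-0.01,-0.07,0,-0.02,-0.01,-0.07,0,-0.02,-0.01,-0.07,0,-0.01,-0.01,-0.07,0,-0.01,-0.01,-0.07,0,0,0,-0.07,0,0,0,0,0])

```text
time: 15.4
tcp_pos: [0.5702, 0.1083, 0.2757]
tcp_rot: [-61.5, -3.0, -89.6]
wrist_force: [0.5, -0.2, -2.6]
width: 0.159
```

```bash
python3 held.py
```

```text
[0.5702 0.1083 0.2757] [-61.4683  -3.0408 -89.5763] [ 24.1449  26.2628 -61.0643 112.5193  61.1596  45.0829 -70.3445] [ 0.5029 -0.2463 -2.5705]
front: depth beyond TCP 0.015154859091505733 slopes deg x,z [-0.3394  0.7651] npts 12481 tool x range -0.0522366132346962 0.02550507460096402 z range -0.034926199422879355 0.03573159804899583
drawer axis [-0.4662  0.0494  0.8833] tool -y [-0.478   0.0431  0.8773] want [-0.422  -0.0221  0.9063] err deg 4.996569007076908 5.196209721548974 jaw [0.8783 0.0318 0.477 ] toolx [ 0.0074 -0.9986  0.053 ]
front centre est (on tool axis) [0.5774 0.1076 0.2624]
```

Tilt creeps up as the arm goes down. I'll check whether going up undoes it.

Request:
carry_out(commands=[0,0,0.35,0,0,0,0.35,0,0,0,0.35,0,0,0,0.35,0,0,0,0.35,0,0,0,0,0])

```text
time: 15.95
tcp_pos: [0.5671, 0.1079, 0.4564]
tcp_rot: [-61.9, -3.1, -89.3]
wrist_force: [1.6, 1.6, -1.9]
width: 0.165
```

```bash
python3 -c "
from cell import *
o=get_obs();print(o['tcp_pos'],o['tcp_rot'],o['qpos'],o['wrist_force'])"
```

```text
[0.56705834 0.10785379 0.45636432] [-61.86290473  -3.14494808 -89.29351841] [ 34.74253307  18.03626434 -72.78920721  92.64735773  39.36328344
  63.0903734  -44.86993542] [ 1.59673678  1.57974887 -1.87166924]
```

Going up doesn't undo it. The inner limit should tilt the tool back inward, so I'll move in, watching the state.

Request:
carry_out(commands=[-0.4,0,-0.15,0,-0.4,0,-0.15,0,-0.4,0,-0.15,0,-0.4,0,-0.1,0,-0.4,0,-0.1,0,-0.3,0,0,0])

```text
time: 16.45
tcp_pos: [0.3692, 0.1051, 0.3978]
tcp_rot: [-62.9, -2.7, -89.2]
wrist_force: [-0.1, -0.2, -4.0]
width: 0.165
```

```bash
python3 -c "
from cell import *
o=get_obs();print(o['tcp_pos'],o['tcp_rot'],o['qpos'],o['wrist_force'])"
```

```text
[0.36917917 0.10508354 0.39777911] [-62.87114866  -2.66764854 -89.22050381] [ 43.15036628 -16.92603302 -52.76003789 118.85170956  -8.70473435
  45.22846129  -5.42852986] [-0.09860728 -0.206843   -3.96297427]
```

Request:
carry_out(commands=[-0.2,0,0,0,-0.2,0,0,0,-0.2,0,0,0,-0.2,0,0,0,-0.2,0,0,0,-0.2,0,0,0])

```text
time: 16.95
tcp_pos: [0.2932, 0.1057, 0.397]
tcp_rot: [-63.4, -3.0, -89.3]
wrist_force: [-0.3, 0.9, -1.8]
width: 0.165
```

```bash
python3 -c "
from cell import *
o=get_obs();print(o['tcp_pos'],o['tcp_rot'],o['qpos'],o['wrist_force'])"
```

```text
[0.29323262 0.10567917 0.39696816] [-63.42571116  -3.02601199 -89.2892353 ] [-13.44199946 -17.37218037 -18.94044031 124.00234796  13.40817941
  51.79034551 -37.59397958] [-0.29265305  0.86918217 -1.83527111]
```

Request:
carry_out(commands=[-0.2,0,0,0,-0.2,0,0,0,-0.2,0,0,0,-0.2,0,0,0])

```text
time: 17.28
tcp_pos: [0.2526, 0.1277, 0.3868]
tcp_rot: [-64.2, -3.9, -89.7]
wrist_force: [0.7, 0.9, -3.2]
width: 0.164
```

```bash
python3 -c "
from cell import *
o=get_obs();print(o['tcp_pos'],o['tcp_rot'],o['qpos'],o['wrist_force'])"
```

```text
[0.25263115 0.12766401 0.3868053 ] [-64.1990189   -3.86284783 -89.68833904] [-46.70147889 -17.35794897  -6.60351808 126.00253075  23.92470856
  60.2027357  -62.03490652] [ 0.68720072  0.9322468  -3.18280501]
```

Request:
carry_out(commands=[0.3,-0.02,0,0,0.35,-0.02,0,0,0.35,-0.02,0,0,0.35,-0.02,0,0,0.35,-0.02,0,0,0.35,-0.02,0,0,0.35,-0.02,0,0,0.35,-0.02,0,0,0.3,-0.02,0,0,0,0,0,0])

```text
time: 18.12
tcp_pos: [0.5632, 0.1186, 0.3844]
tcp_rot: [-63.9, -4.3, -87.1]
wrist_force: [-0.1, -0.5, -2.5]
width: 0.164
```

```bash
python3 -c "
from cell import *
o=get_obs();print(o['tcp_pos'],o['tcp_rot'],o['qpos'],o['wrist_force'])"
```

```text
[0.56316328 0.11859028 0.3843991 ] [-63.88418217  -4.3022232  -87.09279088] [-34.59253125  10.82070423  17.96095328 101.54587884   9.91337568
  44.14049679 -19.39866456] [-0.06447305 -0.54533248 -2.45209649]
```

The elbow is now in a better configuration and roll is about right. Descend again to the standoff.

Request:
carry_out(commands=[0,-0.03,-0.25,-0.008,0,-0.03,-0.3,-0.008,0,-0.03,-0.3,0,0,-0.03,-0.25,0,0,0,0,0])

```text
time: 18.53
tcp_pos: [0.5633, 0.1085, 0.2706]
tcp_rot: [-63.8, -4.4, -88.7]
wrist_force: [-1.4, -0.6, -2.7]
width: 0.163
```

```bash
python3 held.py
```

```text
[0.5633 0.1085 0.2706] [-63.8354  -4.436  -88.7036] [-33.8179  17.4204  19.0459 113.2873  11.4238  26.3298 -23.6467] [-1.4311 -0.5698 -2.7452]
front: depth beyond TCP 0.015079178003592835 slopes deg x,z [-0.3423  0.8374] npts 12482 tool x range -0.05222245196303711 0.025517567960995968 z range -0.03489800782362521 0.03563262651951195
drawer axis [-0.4294  0.0662  0.9007] tool -y [-0.4424  0.0594  0.8948] want [-0.422  -0.0221  0.9063] err deg 5.087760238923484 4.861770675938692 jaw [0.8965 0.0544 0.4396] toolx [ 0.0226 -0.9967  0.0773]
front centre est (on tool axis) [0.57   0.1076 0.2571]
```

No drift now, and the axis in the lean plane is 25.5°. I'll move to just above the mouth with a lower squeeze so the drawer can swing about the jaw axis.

Request:
carry_out(commands=[0,-0.03,-0.12,0,0,-0.03,-0.12,0,0,-0.01,-0.1,0,0,0,0,0], squeeze=40)

```text
time: 18.92
tcp_pos: [0.5688, 0.1067, 0.2463]
tcp_rot: [-62.8, -4.1, -88.3]
wrist_force: [-0.2, 0.1, -2.2]
width: 0.163
```

```bash
python3 held.py; python3 - <<'E'
from h import *
p,d=get_image("wrist");s,_=get_image("scene");t,_=get_image("top")
cv2.imwrite("pics/v4.png",np.vstack([np.hstack([p[0:300,140:540]]),np.hstack([cv2.resize(s[200:300,290:400],(220,200)),cv2.resize(t[130:220,233:314],(180,200))])]))
E
```

```text
[0.5688 0.1067 0.2463] [-62.8299  -4.1017 -88.289 ] [-32.8745  19.4724  18.9178 115.6282  11.371   20.7249 -23.4189] [-0.2305  0.0974 -2.195 ]
front: depth beyond TCP 0.015106619788591891 slopes deg x,z [-0.3015  0.7685] npts 12463 tool x range -0.052224511773564256 0.025557553237540647 z range -0.034823268993135904 0.035674828539765197
drawer axis [-0.4465  0.056   0.893 ] tool -y [-0.4583  0.05    0.8874] want [-0.422  -0.0221  0.9063] err deg 4.753721223823355 4.75118019369523 jaw [0.8883 0.0592 0.4555] toolx [ 0.0298 -0.997   0.0715]
front centre est (on tool axis) [0.5757 0.106  0.2329]
```

View pics/v4.png

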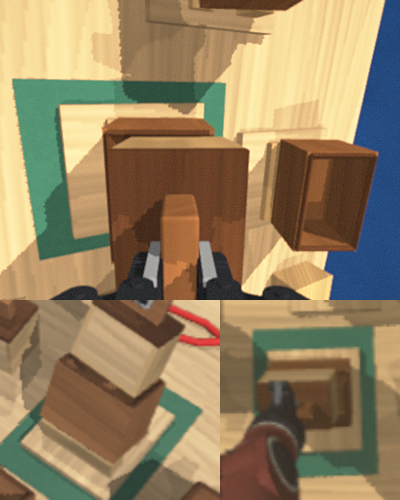

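The drawer hangs just above the mouth. It is about 12 mm too far towards +x and 6 mm towards +y, so I'll correct that.

Request:
carry_out(commands=[-0.11,-0.06,-0.08,0,-0.05,-0.03,-0.05,0])

```text
time: 19.28
tcp_pos: [0.5571, 0.0997, 0.2392]
tcp_rot: [-62.1, -3.8, -88.2]
wrist_force: [-0.8, -0.5, -3.2]
width: 0.166
```

```bash
cat >> held.py <<'E'
R=np.array([.612,.095,.132]);yw=np.radians(3)
X=np.array([np.cos(np.radians(25))*np.cos(yw),np.cos(np.radians(25))*np.sin(yw),np.sin(np.radians(25))]);Y=np.cross(a,X)
F=T[:3,3]+T[:3,1]*c[2];B=F-.09*n
for nm,q in(("F",F),("B",B)): print(nm,"in rim frame mm x,y,z",1000*np.array([X,Y,a])@(q-R))
print("tilt errs deg: about y",np.degrees(n@X),"about x",np.degrees(n@Y), "jaw yaw err",np.degrees(T[:3,2]@Y))
E
python3 held.py | tail -4
```

```text
front centre est (on tool axis) [0.5642 0.0991 0.2259]
F in rim frame mm x,y,z [ -3.364    6.5495 105.1524]
B in rim frame mm x,y,z [-0.0637 -0.1863 15.4655]
tilt errs deg: about y -2.10105116651512 about x 4.288170268938587 jaw yaw err 0.7250374409973446
```

Request:
carry_out(commands=[0.04,0,-0.11,0,0.04,0,-0.11,0])

```text
time: 19.5
tcp_pos: [0.5663, 0.1003, 0.22]
tcp_rot: [-61.7, -3.7, -88.2]
wrist_force: [0.4, -0.0, -2.9]
width: 0.161
```

```bash
python3 held.py | tail -4
```

```text
front centre est (on tool axis) [0.5735 0.0997 0.2067]
F in rim frame mm x,y,z [-3.1045  6.6895 83.8341]
B in rim frame mm x,y,z [ 0.8414  0.2411 -5.8478]
tilt errs deg: about y -2.5120091003470475 about x 4.10518291440005 jaw yaw err 0.7040402963376058
```

Request:
carry_out(commands=[0.05,-0.02,-0.11,0,0.05,-0.02,-0.11,0], squeeze=25)

```text
time: 19.72
tcp_pos: [0.5768, 0.098, 0.1976]
tcp_rot: [-61.7, -3.6, -88.1]
wrist_force: [-2.1, 2.3, -1.5]
width: 0.165
```

```bash
python3 held.py | tail -4
```

```text
front centre est (on tool axis) [0.584  0.0973 0.1843]
F in rim frame mm x,y,z [-3.0922  3.8099 59.1562]
B in rim frame mm x,y,z [  0.5879  -2.2539 -30.5638]
tilt errs deg: about y -2.3427826277638117 about x 3.860356899417267 jaw yaw err 0.762235182310393
```

The underside is 30 mm inside the mouth, so this is the right drawer. Continue gently.

Request:
carry_out(commands=[0.05,-0.02,-0.1,0,0.05,-0.02,-0.1,0])

```text
time: 19.93
tcp_pos: [0.5869, 0.0975, 0.177]
tcp_rot: [-61.8, -3.4, -87.9]
wrist_force: [-5.4, 1.2, 2.0]
width: 0.159
```

```bash
python3 held.py | tail -4
```

```text
front centre est (on tool axis) [0.594  0.097  0.1637]
F in rim frame mm x,y,z [-2.7628  2.9436 36.2507]
B in rim frame mm x,y,z [  0.7788  -2.4594 -53.5171]
tilt errs deg: about y -2.2546440877960072 about x 3.439662245626758 jaw yaw err 0.8052109211953049
```

Request:
carry_out(commands=[0.06,-0.03,-0.09,0,0.05,-0.02,-0.09,0])

```text
time: 20.15
tcp_pos: [0.5966, 0.0963, 0.1581]
tcp_rot: [-61.9, -3.1, -87.9]
wrist_force: [-9.1, 2.4, 6.9]
width: 0.166
```

```bash
python3 held.py | tail -4
```

```text
front centre est (on tool axis) [0.6037 0.0958 0.1449]
F in rim frame mm x,y,z [-2.0422  1.2743 15.1369]
B in rim frame mm x,y,z [  1.3338  -3.3059 -74.6831]
tilt errs deg: about y -2.1492452206674226 about x 2.9158494882687753 jaw yaw err 0.7116782603572994
```

Request:
carry_out(commands=[0.05,-0.01,-0.08,0,0.03,0,-0.06,0])

```text
time: 20.37
tcp_pos: [0.6048, 0.0935, 0.1467]
tcp_rot: [-61.8, -3.1, -88.2]
wrist_force: [-25.9, -8.8, 50.9]
width: 0.164
```

```bash
python3 held.py | tail -4
```

```text
front centre est (on tool axis) [0.6121 0.093  0.1333]
F in rim frame mm x,y,z [ 0.4972 -2.0257  1.1636]
B in rim frame mm x,y,z [  1.5552  -4.2862 -88.8018]
tilt errs deg: about y -0.6735488639160542 about x 1.4390811123258296 jaw yaw err 0.3983916353609909
```

The drawer has bottomed: front within about 1 mm of the rim, contact force about 50 N. I'll relax, then open and back out along the axis.

Request:
carry_out(commands=[0,0,0.01,0])

```text
time: 20.5
tcp_pos: [0.6032, 0.093, 0.1476]
tcp_rot: [-62.0, -3.1, -88.3]
wrist_force: [-2.0, 5.4, -8.3]
width: 0.164
```

Request:
carry_out(commands=[0,0,0,0,0,0,0,0,0,0,0,0,0,0,0,0,0,0,0,0,0,0,0,0], grip=-1)

```text
time: 21.0
tcp_pos: [0.6109, 0.0911, 0.1545]
tcp_rot: [-61.0, -3.1, -88.3]
wrist_force: [-1.3, -0.0, 0.5]
width: 0.991
```

Request:
carry_out(commands=[-0.09,0.01,0.15,0,-0.09,0.01,0.15,0,-0.12,0.01,0.22,0,-0.12,0.01,0.22,0,-0.15,0,0.3,0,-0.15,0,0.3,0,-0.15,0,0.3,0,-0.3,0,0,0,-0.3,0,0,0,0,0,0,0])

```text
time: 21.83
tcp_pos: [0.4617, 0.0922, 0.326]
tcp_rot: [-60.6, -3.1, -88.5]
wrist_force: [0.2, -0.4, 0.1]
width: 0.997
```

```bash
python3 - <<'E'
from h import *
np.set_printoptions(precision=4,suppress=True)
print(get_obs()["tcp_pos"])
p,d=get_image("wrist");s,_=get_image("scene");t,D=get_image("top");o=get_obs()
cv2.imwrite("pics/v5.png",np.vstack([p,np.hstack([cv2.resize(s[140:300,210:450],(300,200)),cv2.resize(t[120:270,225:465],(320,200)),np.zeros((200,20,3),np.uint8)])]))
a0=np.load("top0.npy")
for nm,D_ in(("before",a0),("now",D)):
    C=cloud("top",D_)
    for b in((.615,-.123),(.428,-.145)):
        P=C[(np.abs(C[...,0]-b[0])<.07)&(np.abs(C[...,1]-b[1])<.075)&(C[...,2]>.08)&(C[...,2]<.14)];print(nm,b,P.mean(0),len(P))
C=cloud("wrist",d,o);m=(np.hypot(C[...,0]-.612,C[...,1]-.095)<.045)&(C[...,2]>.1)
X,Y,a=[np.array(v) for v in((.905,.0474,.4226),(-.0523,.9986,0),(-.422,-.0221,.9063))]
q=(C[m]-np.array([.612,.095,.132]))@np.array([X,Y,a]).T*1000
f=q[(np.abs(q[:,0])>14)&(np.abs(q[:,0])<32)&(np.abs(q[:,1])<45)];f=f[np.abs(f[:,2])<15]
c=np.linalg.lstsq(np.c_[f[:,:2],np.ones(len(f))],f[:,2],rcond=None)[0];print("front height mm",c[2],"tilt deg",np.degrees(c[:2]),len(f),"pull top",np.percentile(q[:,2],95))
E
```

```text
[0.4617 0.0922 0.326 ]
before (0.615, -0.123) [ 0.6118 -0.1233  0.0954] 593
before (0.428, -0.145) [ 0.4268 -0.1446  0.0954] 600
now (0.615, -0.123) [ 0.6119 -0.1235  0.0951] 608
now (0.428, -0.145) [ 0.427  -0.1443  0.0955] 596
front height mm -0.7756957168566276 tilt deg [0.5966 0.0625] 1747 pull top 37.50122479344766
```

View pics/v5.png

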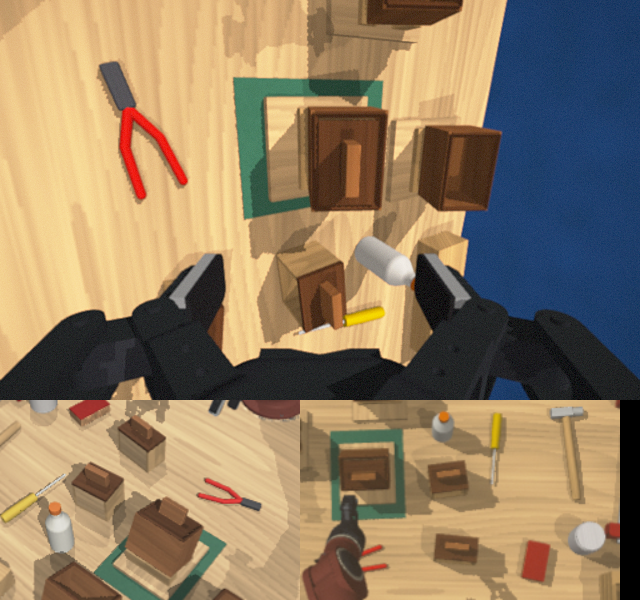

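The drawer sits in the case with its front flush: -0.8 mm from the rim, 0.6° tilt. The other drawers haven't moved, the bystanders are standing, and the robot is clear. I'll hand in.

```bash
python3 -c "
from cell import *
print(sign_off())"
```

```text
the job is handed in; nothing more can be done
None
```

The middle drawer (about 70 x 104 mm, which stood at (0.559, -0.289)) is home in the case on the mat, and I handed the job in at about 22 s. I measured the drawers and the opening from the camera views and tried that one first. It went in, so the other two were never moved.

**Tilting the tool:** the moves have no tilt command, so I leaned the tool about 25° by pressing gently past the arm's reach limits. I then lowered the drawer slowly along the case axis at low grip and let the walls take out a remaining sideways lean of about 5°.

**Last checks:**
- **Drawer in the case:** the front was 0.8 mm below my measured rim, and its axis was within about 0.6° of my measured 25° case axis.
- **Other two drawers:** both were within about 0.3 mm of where they started.
- **Bystanders:** those in view looked undisturbed. I did not measure their shift, and the dish was outside the last cropped views.
- **Gripper:** it was open and clear, with wrist force near zero.

**What disagreed or was less certain:**
- **Case outer size:** the outer rim measured about 84 x 120 mm, against about 91 x 125 mm expected for the opening I chose. The inner opening measured about 73 x 109 mm and matched.
- **Force peaks:** the wrist force rose to about 58 N when the drawer touched bottom. It also reached 60–70 N in fast free motion near the joint limits.
- **Joint 2 range:** it read -17.42° for a moment at its -17.37° limit. I can't tell whether that counts as passing its range.

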